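Load the warm-air dryer with nested sleeves and filter cassettes

TASK

Load the dryer after the wash-up: nest all the tapered sleeves, neck up, in one stack on the dryer's air cone, each just resting loosely on the one below and never pressed or dropped hard so that they wedge together, and stand both flat filter cassettes upright on a thin edge on the drying grille. Only when everything is loaded, push the toggle lever fully over to switch the dryer on, and leave it all standing; do not disturb the other things on the bench.

Things in the scene. Friction and masses are not known exactly. Their poses are not given: they have to be found in the camera images.
- sleeve1_mid (a point): pale grey plastic tapered sleeve (3 to 5 alike), neck up, 73 mm tall, 60 g: open-bottomed taper 55 mm tall, 57 mm across outside at the bottom, 38 mm at its top, 10 degrees to the axis, wall 4.5 mm; above it a straight neck 27 mm across, 18 mm tall, where to grip from above. This point: on the axis, half-way up (36.5 mm above the bottom); z along the axis towards the neck
- sleeve2_mid (a point): pale grey plastic tapered sleeve (3 to 5 alike), neck up, 73 mm tall, 60 g: open-bottomed taper 55 mm tall, 57 mm across outside at the bottom, 38 mm at its top, 10 degrees to the axis, wall 4.5 mm; above it a straight neck 27 mm across, 18 mm tall, where to grip from above. This point: on the axis, half-way up (36.5 mm above the bottom); z along the axis towards the neck
- sleeve3_mid (a point): pale grey plastic tapered sleeve (3 to 5 alike), neck up, 73 mm tall, 60 g: open-bottomed taper 55 mm tall, 57 mm across outside at the bottom, 38 mm at its top, 10 degrees to the axis, wall 4.5 mm; above it a straight neck 27 mm across, 18 mm tall, where to grip from above. This point: on the axis, half-way up (36.5 mm above the bottom); z along the axis towards the neck
- sleeve4_mid (a point): pale grey plastic tapered sleeve (3 to 5 alike), neck up, 73 mm tall, 60 g: open-bottomed taper 55 mm tall, 57 mm across outside at the bottom, 38 mm at its top, 10 degrees to the axis, wall 4.5 mm; above it a straight neck 27 mm across, 18 mm tall, where to grip from above. This point: on the axis, half-way up (36.5 mm above the bottom); z along the axis towards the neck
- sleeve5_mid (a point): pale grey plastic tapered sleeve (3 to 5 alike), neck up, 73 mm tall, 60 g: open-bottomed taper 55 mm tall, 57 mm across outside at the bottom, 38 mm at its top, 10 degrees to the axis, wall 4.5 mm; above it a straight neck 27 mm across, 18 mm tall, where to grip from above. This point: on the axis, half-way up (36.5 mm above the bottom); z along the axis towards the neck
- cassette1_mid (a point): flat white plastic filter cassette lying on its face on the bench: slab 80 mm (its x) by 62 mm (y) by 22 mm thick (z), 90 g, a ribbed round window in both faces, the same either way round. This point: its centre. It stands unaided on any thin edge (on a short edge its centre is 40 mm above the deck, on a long edge 31 mm)
- cassette2_mid (a point): flat white plastic filter cassette lying on its face on the bench: slab 80 mm (its x) by 62 mm (y) by 22 mm thick (z), 90 g, a ribbed round window in both faces, the same either way round. This point: its centre. It stands unaided on any thin edge (on a short edge its centre is 40 mm above the deck, on a long edge 31 mm)
- dryer: warm-air dryer, fixed: a white deck 160 mm (x) by 400 mm (y), 30 mm high. On it along y: toggle switch at -168 mm, aluminium air cone at -75 mm, dark slotted drying grille from +25 to +175 mm (flush), white blower housing from +203 to +288 mm, 42 mm high. Origin: centre of the deck underside, z up
- dryer_cone (a point): foot of the upright aluminium air cone, on its axis, at the top of the deck (30 mm above the bench). 57 mm across at the foot, 45 mm tall, tapered like the sleeves. Resting loosely (let go just above, not pushed: they jam under a push of some 8 N), the bottom of the first sleeve stands 25 to 29 mm above this point, and each further sleeve 25 to 29 mm above the one below
- dryer_grille (a point): centre of the drying grille, on the deck's top (30 mm above the bench). Axes as the dryer's: the grille reaches 75 mm to each side along x and along y
- switch (a joint): angle of the dryer's black toggle lever, rad: starts within 0.2 of 0 (off, leaning towards the dryer's -x) and goes to 1.0 (on, leaning towards +x). It turns about the dryer's y axis, stays where it is left and moves under a light push
- switch_tip (a point): the free end of the toggle lever, 70 mm from its pivot; moves with it
There are look-alikes about, which are no part of the job. What is shaped like the part that bears sleeve1_mid but brown or yellow is not meant.

How it is judged (in metres and radians):
On the way, in this order (a step that is already met when the one before it is completed fails the run):
1. all sleeves are nested on the air cone and both cassettes stand upright on the grille, let go (horizontal distance between each of sleeve1_mid, sleeve2_mid, sleeve3_mid, sleeve4_mid, sleeve5_mid and dryer_cone below 0.006 m and angle between each of sleeve1, sleeve2, sleeve3, sleeve4, sleeve5's own z axis and vertical below 0.1 rad and z of sleeve1_mid in the frame of dryer_cone between 0.055 and 0.19 m and z of sleeve2_mid in the frame of dryer_cone between 0.055 and 0.19 m and z of sleeve3_mid in the frame of dryer_cone between 0.055 and 0.19 m and z of sleeve4_mid in the frame of dryer_cone between 0.055 and 0.19 m and z of sleeve5_mid in the frame of dryer_cone between 0.055 and 0.19 m and angle between cassette1's own z axis and vertical between 1.48 and 1.66 rad and x of cassette1_mid in the frame of dryer_grille between -0.075 and 0.075 m and y of cassette1_mid in the frame of dryer_grille between -0.085 and 0.085 m and z of cassette1_mid in the frame of dryer_grille between 0.027 and 0.045 m and (angle between cassette1's own x axis and vertical below 0.1 rad or angle between cassette1's own x axis and vertical above 3.04 rad or angle between cassette1's own y axis and vertical below 0.1 rad or angle between cassette1's own y axis and vertical above 3.04 rad) and angle between cassette2's own z axis and vertical between 1.48 and 1.66 rad and x of cassette2_mid in the frame of dryer_grille between -0.075 and 0.075 m and y of cassette2_mid in the frame of dryer_grille between -0.085 and 0.085 m and z of cassette2_mid in the frame of dryer_grille between 0.027 and 0.045 m and (angle between cassette2's own x axis and vertical below 0.1 rad or angle between cassette2's own x axis and vertical above 3.04 rad or angle between cassette2's own y axis and vertical below 0.1 rad or angle between cassette2's own y axis and vertical above 3.04 rad) and contact force between the fingers and sleeve1 below 0.05 N and contact force between the fingers and sleeve2 below 0.05 N and contact force between the fingers and sleeve3 below 0.05 N and contact force between the fingers and sleeve4 below 0.05 N and contact force between the fingers and sleeve5 below 0.05 N and contact force between the fingers and cassette1 below 0.05 N and contact force between the fingers and cassette2 below 0.05 N), for 0.2 s.
2. the dryer is switched on (value of joint switch above 0.85 rad), for 0.2 s.
At the end, for the whole second after the job is handed in: Every sleeve present is on the air cone's axis (within 6 mm), neck up (within 0.1 rad), nested at rest in one stack; both cassettes stand at rest on a thin edge (within about 0.09 rad of upright) with their centres over the grille; the toggle lever is past 0.85 rad (horizontal distance between each of sleeve1_mid, sleeve2_mid, sleeve3_mid, sleeve4_mid, sleeve5_mid and dryer_cone below 0.006 m and angle between each of sleeve1, sleeve2, sleeve3, sleeve4, sleeve5's own z axis and vertical below 0.1 rad and z of sleeve1_mid in the frame of dryer_cone between 0.055 and 0.19 m and z of sleeve2_mid in the frame of dryer_cone between 0.055 and 0.19 m and z of sleeve3_mid in the frame of dryer_cone between 0.055 and 0.19 m and z of sleeve4_mid in the frame of dryer_cone between 0.055 and 0.19 m and z of sleeve5_mid in the frame of dryer_cone between 0.055 and 0.19 m and angle between cassette1's own z axis and vertical between 1.48 and 1.66 rad and x of cassette1_mid in the frame of dryer_grille between -0.075 and 0.075 m and y of cassette1_mid in the frame of dryer_grille between -0.085 and 0.085 m and z of cassette1_mid in the frame of dryer_grille between 0.027 and 0.045 m and (angle between cassette1's own x axis and vertical below 0.1 rad or angle between cassette1's own x axis and vertical above 3.04 rad or angle between cassette1's own y axis and vertical below 0.1 rad or angle between cassette1's own y axis and vertical above 3.04 rad) and angle between cassette2's own z axis and vertical between 1.48 and 1.66 rad and x of cassette2_mid in the frame of dryer_grille between -0.075 and 0.075 m and y of cassette2_mid in the frame of dryer_grille between -0.085 and 0.085 m and z of cassette2_mid in the frame of dryer_grille between 0.027 and 0.045 m and (angle between cassette2's own x axis and vertical below 0.1 rad or angle between cassette2's own x axis and vertical above 3.04 rad or angle between cassette2's own y axis and vertical below 0.1 rad or angle between cassette2's own y axis and vertical above 3.04 rad) and linear speed of each of sleeve1, sleeve2, sleeve3, sleeve4, sleeve5, cassette1, cassette2 below 0.02 m/s and value of joint switch above 0.85 rad); the robot touches nothing.
It fails at once if a sleeve is pressed or dropped onto the cone or onto another sleeve so hard that it wedges: contact force over 60 N, as under a push of about 10 N (contact force between any of sleeve1, sleeve2, sleeve3, sleeve4, sleeve5 and dryer above 60 N or contact force between sleeve1 and sleeve2 above 60 N or contact force between any of sleeve1, sleeve2 and sleeve3 above 60 N or contact force between any of sleeve1, sleeve2, sleeve3 and sleeve4 above 60 N or contact force between any of sleeve1, sleeve2, sleeve3, sleeve4 and sleeve5 above 60 N).
It fails at once if another thing on the bench is moved by more than 50 mm (distance of any of collar, vial, tissue_roll, beaker, marker, tip_box, cap from where it was at the start of the episode above 0.05 m).
Of sleeve1, sleeve2, sleeve3, sleeve4, sleeve5 only 3 to 5 are there at a start; the rules pass over those that are not, and their reading is None.
At some moment in a run one of sleeve1, sleeve2, sleeve3, sleeve4, sleeve5 may be knocked a few centimetres aside while the robot is not near it.
It also fails if it takes over 210 s, if anything falls off the work surface, if the arm or the gripper's body presses on something with over 40 N, if the wrist force passes 120 N, or if a joint passes its speed limit or range.

ROBOT

A 6-joint arm with a two-finger parallel gripper is mounted at the origin on the work surface. World frame = base frame: x ahead of the robot, y to its left, z up, the work surface at z = 0. Lengths are in mm, angles in rad, forces in N, time in s.
With the tool pointing down it reaches from about 275 to 850 mm from the base axis. Payload 19 kg.
Tool frame: the origin (TCP) lies on the centre line of the jaws, within the pads' length; the fingertips stand bot.tcp_to_tips ahead of it and the grasp point (between the pads) lies 2 mm behind it (bot.tcp_to_tips is the distance from the TCP to the fingertips, in mm); z points along the fingers, y is the line along which they close (so a half turn about z gives the same grasp; the last joint's range is limited). The gripper opens to 85 mm and grips with 20 to 120 N. Pads are 22 mm wide; open, the fingers measure 114 mm over their backs; the gripper's body (76 mm by 85 mm) begins 54 mm behind the grasp point. The pads swing forward as they close: fully open they stand 13 mm farther back than shut.
Start: joints at [-1.472, 0.15, 1.437, -0, 1.554, -0.134], TCP at [132.63, -559.465, 248.267] pointing down, gripper open.
Joint ranges: [-2.8, 2.8], [-0.68, 2.1], [0.12, 2.68], [-1.39, 4.53], [0.16, 2.79], [-2.81, 2.81]. Speed limits (rad/s): [1.89, 1.89, 2.22, 3.01, 3.01, 3.01].

INTERFACE

Orientations are given as a rotation vector (axis times angle).
In Python, from rig import bot, camera, workorder gives the robot as it stands.
- The arm moves only by the shell command python3 -m pendant 'ROWS'. ROWS is JSON, a list of rows, each a list of 3 entries, a list of its own where there are three numbers: the shift along the world's x, y, z in cm, then the turn, a rotation vector about the world's x, y, z in degrees, then the closure, from 0 (fully open) to 1 (shut). In form: [[[dx, dy, dz], [ax, ay, az], claw], ...]. A call has 1 to 5 rows; each row shifts and turns the commanded pose from where the row before left it; what a row does not reach is not made up. A row lasts 1/8 s, in which the tool goes at most 62.5 mm and 10.7 degrees, less where a joint would pass 70% of its speed; a pose out of reach is approached as far as the arm can. A call with a gripper value outside its range is refused whole. The fingers move at their own pace and stop on an object; the grip force is fixed at half the most. Time passes only in rows, so rows that do not move let the fingers close. It gives the time, the measured TCP pose, the force, the opening and the grip force at its end, in the units of the state.
- bot.get_obs(): the state, without advancing time (a new reading comes with each control period).
- camera(name): name is "side" or "top"; returns a dict with "img" (384x512x3 uint8, red, green, blue), "fx", "fy", "cx", "cy" (pixels), "k1" (the pictures are not rectified: a ray, as slopes to the right and down, at radius r is drawn at 1 + k1 r^2 times it, then the intrinsics apply), "position" and "rotation" of the camera in the world. Camera axes: x right, y down, z forward; pixel columns grow to the right and rows downward; lengths in mm; the calibration is good to about 2 mm. A picture is of the moment at which its call begins. There is no depth.
- workorder.close_job(): hands the job in; it is judged then, once.
The state is a dict: "clock": time; "joints": joint angles; "dq": joint speeds; "tau": joint torques, N m; "eef_pos": TCP position; "eef_rot": TCP orientation; "ft_force": force on the tool from outside, world axes, zero at the start; "ft_torque": the same for the moment, N m; "width": opening from 0.0 (shut) to 1.0 (fully open); "grip_force": force on a finger pad.
Only numpy, scipy, OpenCV 4.12 (cv2) and the standard library are available. Lean on these libraries where they do the work, as an engineer would, in place of code of your own. Each camera call takes 0.05 s, during which the arm holds its last target. There are 200 camera calls.

## Working session

There is one attempt and no reset: what is moved stays moved. The work goes in short steps, Python scripts to look and compute and a shell command to move; the robot and the scene stay as the last step left them, time stands still between calls to the robot, and variables do not carry over. Pictures are saved under pics/ and viewed, at most 14 in all, crops included, and the job is handed in when it is done.

```bash
mkdir -p pics; ls; python3 - <<'E'
from rig import bot,camera
import cv2
for n in("top","side"):
    c=camera(n); cv2.imwrite(f"pics/{n}0.png",cv2.resize(c["img"][:,:,::-1],(800,600),interpolation=cv2.INTER_CUBIC))
    print({k:v for k,v in c.items() if k!="img"})
print(bot.get_obs(),bot.tcp_to_tips)
E
```

```text
pics
{'fx': 362.781424125118, 'fy': 362.781424125118, 'cx': 261.602489426447, 'cy': 189.93653859894408, 'k1': -0.0008951485915131251, 'position': array([ 380.29161745,  -69.50892685, 1125.15201028]), 'rotation': array([-2.19978316,  2.16412095, -0.06093654])}
{'fx': 414.33969992975824, 'fy': 414.33969992975824, 'cx': 254.09399097123926, 'cy': 188.5349974560209, 'k1': -0.08911898049200229, 'position': array([ 349.29833571, -960.55312436,  855.34676985]), 'rotation': array([-2.25641553,  0.13499375, -0.05686163])}
{'clock': 0.1, 'joints': array([-1.47203078e+00,  1.50946837e-01,  1.43791231e+00,  3.92229148e-05,
        1.55381160e+00, -1.33982216e-01]), 'dq': array([-0.00153195, -0.00263123,  0.00032463, -0.00166016,  0.00043052,
       -0.00062112]), 'tau': array([ 4.47301616e-03, -7.14381909e+01, -5.71797144e+01, -2.84977341e-04,
        7.06875624e-03,  6.35521451e-05]), 'eef_pos': array([ 132.60875071, -559.30721013,  247.75686051]), 'eef_rot': array([-3.11927372e+00, -3.64648533e-01, -9.13784442e-05]), 'ft_force': array([-0.33098669, -0.36537518,  0.21093647]), 'ft_torque': array([-0.01779486,  0.02743982, -0.00527778]), 'grip_force': 0.0, 'width': 1.0019827581758955} 17.0
```

View pics/top0.png

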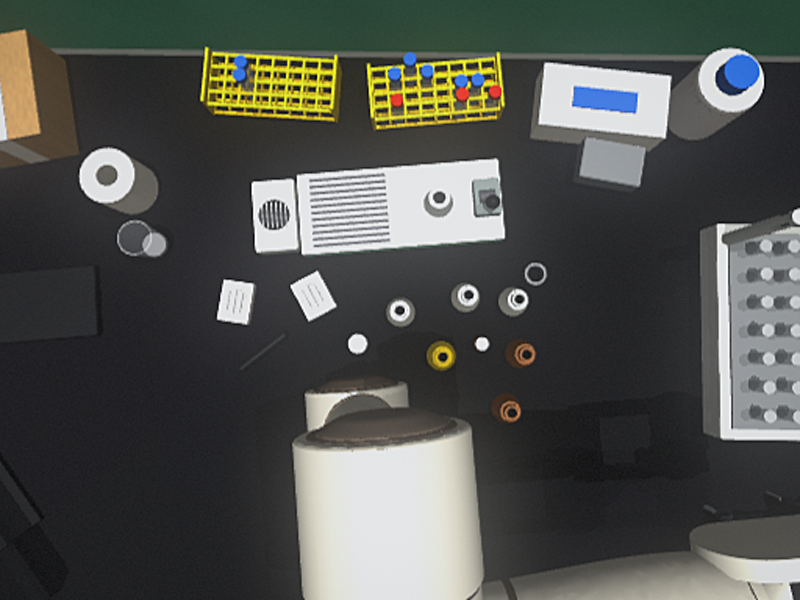

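View pics/side0.png

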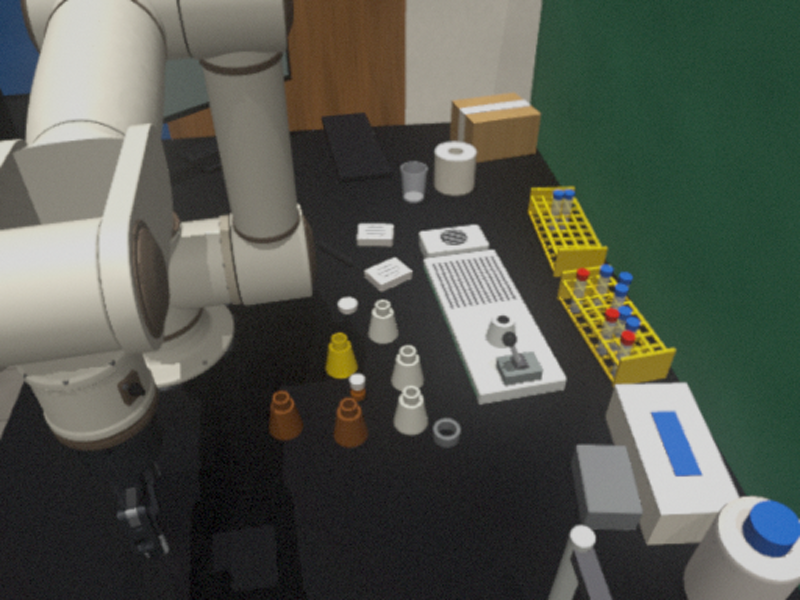

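Could be taken for sleeves (top picture, 800 px scale): grey (400,310), (466,295), (515,300) are the wanted ones; yellow (441,355), brown (521,353) and (509,410), the collar ring (535,273), cap (357,343) and vial (482,343) are not. The cassettes are at (237,302) and (313,296). I'll check this in a close crop.

```bash
cat >lib.py <<'E'
import numpy as np,cv2
from scipy.spatial.transform import Rotation as R
from rig import bot,camera
def K(c): return np.array([[c["fx"],0,c["cx"]],[0,c["fy"],c["cy"]],[0,0,1.]]),np.array([c["k1"],0,0,0.])
def ray(c,u,v):
    k,d=K(c); p=cv2.undistortPoints(np.array([[[u,v]]],float),k,d)[0,0]
    return R.from_rotvec(c["rotation"]).apply([p[0],p[1],1.])
def at(c,u,v,z):
    r=ray(c,u,v); return c["position"]+r*(z-c["position"][2])/r[2]
def proj(c,P):
    k,d=K(c); Q=R.from_rotvec(c["rotation"]).inv(); P=np.atleast_2d(np.array(P,float))
    return cv2.projectPoints(Q.apply(P-c["position"]),np.zeros(3),np.zeros(3),k,d)[0][:,0]
def crop(c,u0,v0,u1,v1,s,name):
    cv2.imwrite(name,cv2.resize(c["img"][v0:v1,u0:u1,::-1],None,fx=s,fy=s,interpolation=cv2.INTER_CUBIC))
E
python3 - <<'E'
from lib import *
c=camera("top"); crop(c,130,95,360,245,3.4,"pics/t1.png")
s=camera("side"); crop(s,165,135,375,290,3.8,"pics/s1.png")
E
```

```text
(no output)
```

View pics/t1.png

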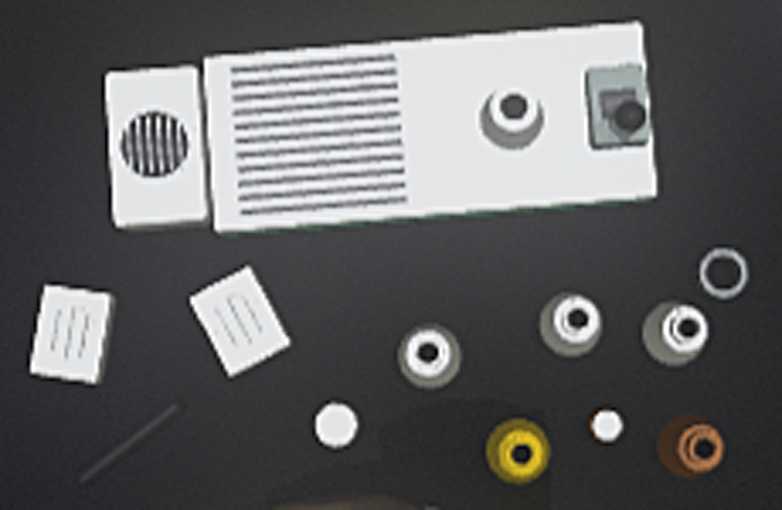

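View pics/s1.png

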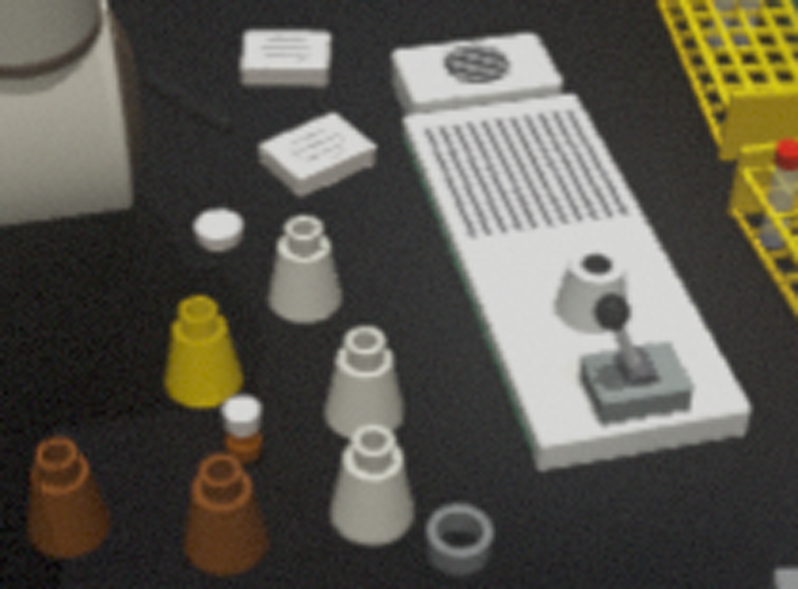

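```bash
cat >>lib.py <<'E'
def tri(c,p,s,q):
    A=[];b=[]
    for cam,x in((c,p),(s,q)):
        r=ray(cam,*x);r/=np.linalg.norm(r);M=np.eye(3)-np.outer(r,r);A.append(M);b.append(M@cam["position"])
    return np.linalg.lstsq(np.vstack(A),np.hstack(b),rcond=None)[0]
E
python3 - <<'E'
from lib import *
np.set_printoptions(precision=1,suppress=True)
c=camera("top");s=camera("side")
T=lambda u,v:(130+(u+.5)/3.4-.5,95+(v+.5)/3.4-.5)
S=lambda u,v:(165+(u+.5)/3.8-.5,135+(v+.5)/3.8-.5)
for n,t,q,z in(("A",(429,352),(304,228),73),("B",(577,320),(366,341),73),("C",(688,327),(373,440),73),("cone",(514,107),(597,263),75)):
    print(n,at(c,*T(*t),z),at(s,*S(*q),z),tri(c,T(*t),s,S(*q)))
print("foot A,B,C",[at(c,*T(*t),0)[:2] for t in((429,356),(571,325),(675,334))],at(c,*T(512,119),30))
d=[at(c,*T(*t),30) for t in((205,57),(640,22),(657,197),(217,231))];print("deck",*d,np.mean(d,0))
for s4 in d: pass
print([np.linalg.norm(d[i]-d[(i+1)%4]) for i in range(4)], np.degrees(np.arctan2(*( (d[0]-d[1])[[0,1]]))))
for k in(((190,296),(250,266),(290,347),(233,377)),((45,285),(112,293),(100,383),(30,374))):
    e=[at(c,*T(*t),22) for t in k];print("cas",np.mean(e,0),*[ (e[(i+1)%4]-e[i])[:2] for i in range(4)],[np.linalg.norm(e[i]-e[(i+1)%4]) for i in range(4)])
print("switch tip",tri(c,T(629,116),s,S(613,311)))
E
```

```text
A [426.5 -40.9  73. ] [425.8 -41.2  73. ] [426.2 -40.9  72.7]
B [ 455.9 -166.8   73. ] [ 457.1 -169.6   73. ] [ 456.7 -167.1   70.5]
C [ 451.4 -261.5   73. ] [ 449.6 -262.9   73. ] [ 450.6 -261.7   71.6]
cone [ 639.1 -110.5   75. ] [ 638.8 -110.7   75. ] [ 639.  -110.5   74.9]
foot A,B,C [array([426., -39.]), array([ 456.4, -168.2]), array([ 449.7, -263. ])] [ 639.3 -110.7   30. ]
deck [692.2 167.8  30. ] [ 729.7 -225.    30. ] [ 570.4 -241.2   30. ] [533.8 152.2  30. ] [631.5 -36.6  30. ]
[np.float64(394.6017324296768), np.float64(160.14446919751714), np.float64(395.1605469375954), np.float64(159.1752065998479)] -5.457180093282135
cas [453.5 130.1  22. ] [ 28.  -53.3] [-72.4 -37.9] [-27.7  50.4] [72.2 40.8] [np.float64(60.22295766853007), np.float64(81.76362384727886), np.float64(57.54334804754512), np.float64(82.92623303109814)]
cas [440. 282.  22.] [ -6.3 -60.8] [-81.1   8. ] [ 7.  63.3] [ 80.4 -10.4] [np.float64(61.159513080809376), np.float64(81.50666427516187), np.float64(63.67796548505198), np.float64(81.05103086258649)]
switch tip [ 622.9 -204.3  115.3]
```

Confirmed: the three grey sleeves (crop 429,352 / 577,320 / 688,327) are the wanted ones. Heights triangulate to about 73 mm and the cone to about 75 mm. Sleeve C at (450.5,-262) is first.

```bash
python3 -m pendant '[[[4,3.7,-1.2],[0,0,-8],0.4],[[4,3.7,-1.2],[0,0,0],0.4],[[4,3.7,-1.2],[0,0,0],0.4],[[4,3.7,-1.2],[0,0,0],0.4],[[4,3.7,-1.2],[0,0,0],0.4]]' && python3 -m pendant '[[[4,3.7,-1.2],[0,0,0],0.4],[[4,3.7,-1.2],[0,0,0],0.4],[[3.8,3.8,-1.2],[0,0,0],0.4],[[0,0,0],[0,0,0],0.4],[[0,0,0],[0,0,0],0.4]]'
python3 - <<'E'
from lib import *
np.set_printoptions(precision=2,suppress=True)
o=bot.get_obs();print(o["clock"],o["eef_pos"],R.from_rotvec(o["eef_rot"]).as_matrix())
c=camera("top"); crop(c,0,0,512,384,1.5625,"pics/t2.png")
E
```

```text
clock: 0.92
eef_pos: [333.7, -373.1, 188.0]
eef_rot: [3.138, 0.146, 0.0]
ft_force: [0.6, -1.7, 0.5]
width: 0.599
grip_force: 0.0
clock: 1.55
eef_pos: [450.6, -262.5, 152.3]
eef_rot: [3.138, 0.147, -0.0]
ft_force: [0.1, -0.8, -0.5]
width: 0.603
grip_force: 0.0
1.55 [ 450.57 -262.52  152.3 ] [[ 1.    0.09 -0.  ]
 [ 0.09 -1.   -0.  ]
 [-0.    0.   -1.  ]]
```

View pics/t2.png

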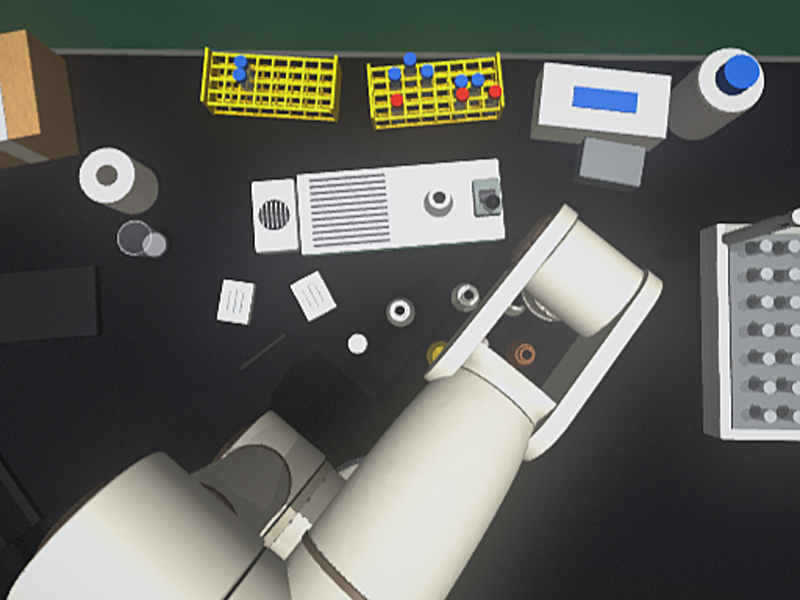

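The picture shows no further grey sleeve where the arm stood, so there are 3. Now I descend and grip.

```bash
python3 -m pendant '[[[0,0,-2.5],[0,0,0],0.4],[[0,0,-2.5],[0,0,0],0.4],[[0,0,-2.4],[0,0,0],0.4],[[0,0,0],[0,0,0],0.4],[[0,0,0],[0,0,0],0.8]]' && python3 -m pendant '[[[0,0,0],[0,0,0],0.8],[[0,0,0],[0,0,0],0.8],[[0,0,0],[0,0,0],0.8]]'
python3 - <<'E'
from lib import *
s=camera("side"); crop(s,190,150,350,290,4,"pics/s2.png")
E
```

```text
clock: 2.22
eef_pos: [450.7, -263.4, 79.4]
eef_rot: [3.137, 0.145, 0.001]
ft_force: [0.3, 0.5, -0.0]
width: 0.404
grip_force: 0.0
clock: 2.6
eef_pos: [451.1, -263.0, 79.7]
eef_rot: [3.137, 0.146, 0.003]
ft_force: [-0.9, 0.2, 5.4]
width: 0.283
grip_force: 58.6
```

View pics/s2.png

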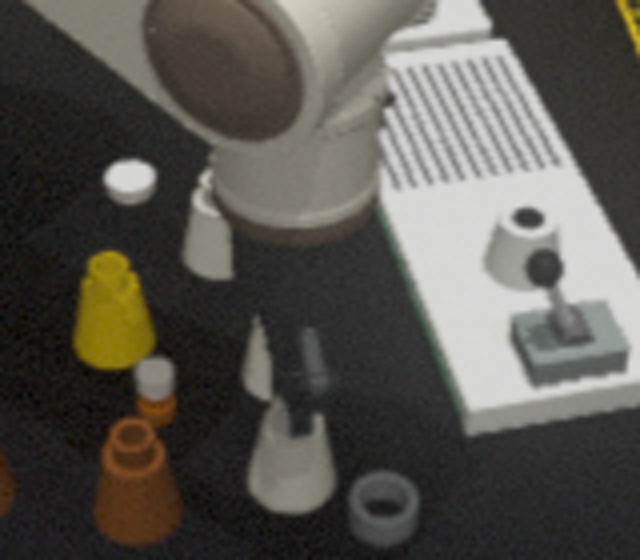

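```bash
python3 -m pendant '[[[0,0,1],[0,0,0],0.8],[[0,0,3],[0,0,0],0.8],[[0,0,5],[0,0,0],0.8],[[0,0,4],[0,0,0],0.8],[[0,0,0],[0,0,0],0.8]]' && python3 -m pendant '[[[3.8,3.05,0],[0,0,0],0.8],[[3.8,3.05,0],[0,0,0],0.8],[[3.8,3.05,0],[0,0,0],0.8],[[3.8,3.05,0],[0,0,0],0.8],[[3.6,3.05,0],[0,0,0],0.8]]' && python3 -m pendant '[[[0,0,-2],[0,0,0],0.8],[[0,0,-2],[0,0,0],0.8],[[0,0,-2],[0,0,0],0.8],[[0,0,0],[0,0,0],0.8],[[0,0,0],[0,0,0],0.8]]'
python3 - <<'E'
from lib import *
s=camera("side"); crop(s,270,110,390,210,5,"pics/s3.png")
print(bot.get_obs()["eef_pos"],bot.get_obs()["ft_force"])
E
```

```text
clock: 3.28
eef_pos: [451.5, -263.1, 212.4]
eef_rot: [3.134, 0.146, 0.007]
ft_force: [0.1, -0.3, -2.1]
width: 0.28
grip_force: 59.1
clock: 3.9
eef_pos: [639.5, -108.7, 207.9]
eef_rot: [-3.138, -0.146, 0.001]
ft_force: [0.6, -0.7, -0.5]
width: 0.279
grip_force: 59.0
clock: 4.53
eef_pos: [638.8, -110.1, 149.0]
eef_rot: [-3.138, -0.146, -0.001]
ft_force: [-0.3, -0.0, -0.5]
width: 0.28
grip_force: 59.1
[ 638.88132099 -110.13541361  149.24840977] [-0.77172003 -0.74489342  0.01535487]
```

View pics/s3.png

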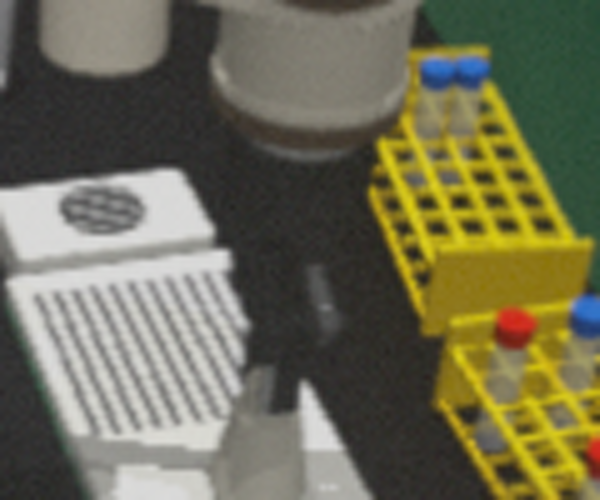

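The picture shows the sleeve held at the neck over the cone (crop 265,440). I lower it in small steps and watch the force.

```bash
python3 -m pendant '[[[0,0,-0.3],[0,0,0],0.8],[[0,0,-0.3],[0,0,0],0.8],[[0,0,-0.2],[0,0,0],0.8],[[0,0,0],[0,0,0],0.8]]' && python3 -m pendant '[[[0,0,-0.1],[0,0,0],0.8],[[0,0,0],[0,0,0],0.8]]' && python3 -m pendant '[[[0,0,-0.1],[0,0,0],0.8],[[0,0,0],[0,0,0],0.8]]'
```

```text
clock: 5.08
eef_pos: [638.6, -110.2, 140.2]
eef_rot: [3.138, 0.146, 0.0]
ft_force: [1.0, -3.5, -2.0]
width: 0.277
grip_force: 59.1
clock: 5.32
eef_pos: [638.7, -110.2, 139.4]
eef_rot: [3.138, 0.146, 0.0]
ft_force: [-0.1, -3.1, 0.4]
width: 0.283
grip_force: 59.3
clock: 5.58
eef_pos: [638.7, -110.1, 138.3]
eef_rot: [3.138, 0.146, 0.0]
ft_force: [0.5, -4.8, 2.4]
width: 0.281
grip_force: 59.4
```

```bash
python3 -m pendant '[[[0,-0.1,0.05],[0,0,0],0.8],[[0,0,0],[0,0,0],0.8],[[0,0,0],[0,0,0],0.8]]' && python3 -m pendant '[[[0,0,0],[0,0,0],0.8],[[0,0,0],[0,0,0],0.8]]'
```

```text
clock: 5.95
eef_pos: [638.5, -110.8, 138.6]
eef_rot: [-3.138, -0.146, 0.0]
ft_force: [0.1, -0.7, -0.1]
width: 0.283
grip_force: 59.2
clock: 6.2
eef_pos: [638.6, -110.9, 138.6]
eef_rot: [-3.138, -0.146, 0.0]
ft_force: [1.5, 0.8, -0.5]
width: 0.28
grip_force: 59.1
```

```bash
python3 -m pendant '[[[0,0,-0.1],[0,0,0],0.8],[[0,0,0],[0,0,0],0.8]]' && python3 -m pendant '[[[0,0,-0.1],[0,0,0],0.8],[[0,0,0],[0,0,0],0.8]]'
```

```text
clock: 6.45
eef_pos: [638.6, -111.0, 137.7]
eef_rot: [-3.138, -0.146, 0.0]
ft_force: [0.9, -0.5, -1.0]
width: 0.277
grip_force: 59.1
clock: 6.7
eef_pos: [638.6, -111.1, 136.7]
eef_rot: [3.138, 0.146, 0.0]
ft_force: [0.6, -2.4, -0.6]
width: 0.283
grip_force: 59.2
```

```bash
python3 -m pendant '[[[0,0,0],[0,0,0],0.66],[[0,0,0],[0,0,0],0.6],[[0,0,0],[0,0,0],0.5],[[0,0,0],[0,0,0],0.4],[[0,0,0],[0,0,0],0.4]]' && python3 -m pendant '[[[0,0,2],[0,0,0],0.4],[[0,0,3],[0,0,0],0.4],[[0,0,5],[0,0,0],0.4],[[0,0,0],[0,0,0],0.4]]' && python3 -m pendant '[[[-4.5,-1.4,0],[0,0,0],0.4],[[-4.5,-1.4,0],[0,0,0],0.4],[[-4.5,-1.4,0],[0,0,0],0.4],[[-4.6,-1.4,0],[0,0,0],0.4],[[0,0,0],[0,0,0],0.4]]'
python3 - <<'E'
from lib import *
s=camera("side");t=camera("top"); 
a=cv2.resize(s["img"][125:265,220:380],None,fx=2.5,fy=2.5,interpolation=2);b=cv2.resize(t["img"][95:235,200:360],None,fx=2.5,fy=2.5,interpolation=2)
cv2.imwrite("pics/p4.png",np.hstack([a,b])[:,:,::-1])
E
```

```text
clock: 7.32
eef_pos: [638.6, -110.9, 136.8]
eef_rot: [-3.138, -0.146, -0.0]
ft_force: [0.0, -0.9, -0.5]
width: 0.602
grip_force: 0.0
clock: 7.82
eef_pos: [639.8, -111.3, 242.7]
eef_rot: [3.136, 0.146, 0.011]
ft_force: [0.2, 0.3, -0.7]
width: 0.595
grip_force: 0.0
clock: 8.45
eef_pos: [455.6, -167.5, 237.9]
eef_rot: [3.137, 0.143, 0.002]
ft_force: [0.9, -0.5, 0.9]
width: 0.6
grip_force: 0.0
```

View pics/p4.png

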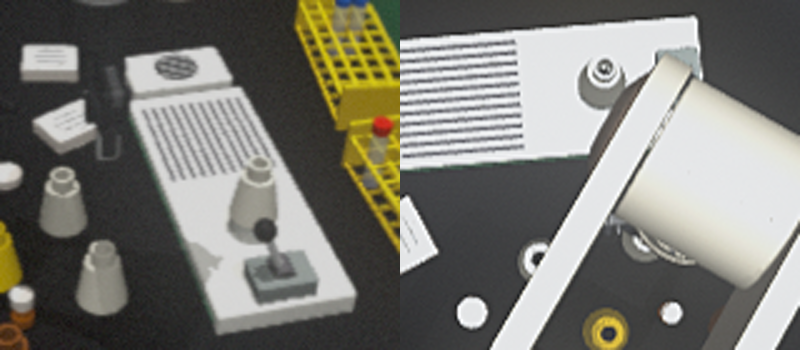

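The sleeve stands upright on the cone (side crop 258,165). Checking its position, and where B and A are now.

```bash
python3 - <<'E'
from lib import *
np.set_printoptions(precision=1,suppress=True)
t=camera("top");s=camera("side")
T=lambda u,v:(200+(u-400+.5)/2.5-.5,95+(v+.5)/2.5-.5)
S=lambda u,v:(220+(u+.5)/2.5-.5,125+(v+.5)/2.5-.5)
print(tri(t,T(604,68),s,S(259,160)),at(t,*T(604,68),130))
print("B",at(s,*S(104,247),73),"A",at(s,*S(65,175),73),at(t,*T(537,259),73))
E
```

```text
[ 637.7 -109.6  129.9] [ 637.5 -109.6  130. ]
B [ 458.4 -166.4   73. ] A [428.9 -41.9  73. ] [426. -37.  73.]
```

```bash
python3 -m pendant '[[[0,0,-4],[0,0,0],0.4],[[0,0,-4],[0,0,0],0.4],[[0,0,-4],[0,0,0],0.4],[[0.1,0,-2],[0,0,0],0.4],[[0,0,-1.8],[0,0,0],0.4]]' && python3 -m pendant '[[[0,0,0],[0,0,0],0.4],[[0,0,0],[0,0,0],0.8],[[0,0,0],[0,0,0],0.8],[[0,0,0],[0,0,0],0.8],[[0,0,0],[0,0,0],0.8]]' && python3 -m pendant '[[[0,0,1],[0,0,0],0.8],[[0,0,3],[0,0,0],0.8],[[0,0,5],[0,0,0],0.8],[[0,0,5],[0,0,0],0.8],[[0,0,2],[0,0,0],0.8]]' && python3 -m pendant '[[[0,0,0],[0,0,0],0.8]]'
```

```text
clock: 9.28
eef_pos: [459.2, -166.5, 77.5]
eef_rot: [-3.137, -0.148, 0.002]
ft_force: [0.6, -0.2, -0.4]
width: 0.599
grip_force: 0.0
clock: 9.9
eef_pos: [459.2, -167.2, 79.7]
eef_rot: [3.138, 0.146, 0.003]
ft_force: [1.0, 0.2, 5.9]
width: 0.281
grip_force: 58.7
clock: 10.52
eef_pos: [459.0, -167.2, 242.6]
eef_rot: [3.136, 0.146, 0.006]
ft_force: [0.2, 0.4, -2.0]
width: 0.28
grip_force: 59.0
clock: 10.65
eef_pos: [459.0, -167.2, 240.6]
eef_rot: [3.137, 0.146, 0.004]
ft_force: [-0.0, 0.3, -1.6]
width: 0.277
grip_force: 59.0
```

```bash
python3 -m pendant '[[[4.5,1.4,0],[0,0,0],0.8],[[4.5,1.4,0],[0,0,0],0.8],[[4.5,1.4,0],[0,0,0],0.8],[[4.6,1.42,0],[0,0,0],0.8],[[0,0,0],[0,0,0],0.8]]' && python3 -m pendant '[[[0,0,-2],[0,0,0],0.8],[[0,0,-2],[0,0,0],0.8],[[0,0,-2],[0,0,0],0.8],[[0,0,-0.6],[0,0,0],0.8],[[0,0,0],[0,0,0],0.8]]' && python3 -m pendant '[[[0,0,-0.2],[0,0,0],0.8],[[0,0,-0.2],[0,0,0],0.8],[[0,0,0],[0,0,0],0.8]]'
```

```text
clock: 11.28
eef_pos: [641.1, -109.5, 235.9]
eef_rot: [-3.137, -0.149, 0.005]
ft_force: [-0.2, -1.0, -1.0]
width: 0.28
grip_force: 59.0
clock: 11.9
eef_pos: [639.2, -110.9, 172.7]
eef_rot: [-3.138, -0.146, 0.001]
ft_force: [-0.2, 0.6, 0.3]
width: 0.282
grip_force: 59.0
clock: 12.28
eef_pos: [639.7, -110.8, 168.9]
eef_rot: [-3.138, -0.146, -0.0]
ft_force: [1.6, 0.7, -0.9]
width: 0.279
grip_force: 59.1
```

```bash
for i in 1; do python3 -m pendant '[[[0,0,-0.1],[0,0,0],0.8],[[0,0,-0.1],[0,0,0],0.8],[[0,0,0],[0,0,0],0.8]]'; done && python3 -m pendant '[[[0,0,-0.1],[0,0,0],0.8],[[0,0,0],[0,0,0],0.8]]' && python3 -m pendant '[[[0,0,-0.1],[0,0,0],0.8],[[0,0,0],[0,0,0],0.8]]'
```

```text
clock: 12.65
eef_pos: [639.7, -110.7, 166.7]
eef_rot: [-3.138, -0.146, -0.0]
ft_force: [0.8, 1.2, -0.4]
width: 0.282
grip_force: 59.2
clock: 12.9
eef_pos: [639.6, -110.7, 165.7]
eef_rot: [-3.138, -0.146, -0.0]
ft_force: [1.5, 1.7, -0.4]
width: 0.284
grip_force: 59.2
clock: 13.15
eef_pos: [639.7, -110.7, 164.8]
eef_rot: [-3.138, -0.146, -0.0]
ft_force: [1.0, 2.9, 1.5]
width: 0.283
grip_force: 59.4
```

```bash
python3 -m pendant '[[[0,0.04,0],[0,0,0],0.8],[[0,0,0],[0,0,0],0.66],[[0,0,0],[0,0,0],0.6],[[0,0,0],[0,0,0],0.5],[[0,0,0],[0,0,0],0.4]]' && python3 -m pendant '[[[0,0,0],[0,0,0],0.4],[[0,0,2],[0,0,0],0.4],[[0,0,3],[0,0,0],0.4],[[0,0,5],[0,0,0],0.4],[[0,0,0],[0,0,0],0.4]]' && python3 -m pendant '[[[-4.3,1.4,0],[0,0,0],0.4],[[-4.3,1.4,0],[0,0,0],0.4],[[-4.3,1.4,0],[0,0,0],0.4],[[-4.3,1.4,0],[0,0,0],0.4],[[-4.15,1.45,0],[0,0,0],0.4]]' && python3 -m pendant '[[[0,0,0],[0,0,0],0.4]]'
python3 - <<'E'
from lib import *
s=camera("side");t=camera("top"); 
a=cv2.resize(s["img"][125:265,220:380],None,fx=2.5,fy=2.5,interpolation=2);b=cv2.resize(t["img"][95:235,200:360],None,fx=2.5,fy=2.5,interpolation=2)
cv2.imwrite("pics/p5.png",np.hstack([a,b])[:,:,::-1])
E
```

```text
clock: 13.78
eef_pos: [639.6, -110.4, 164.7]
eef_rot: [-3.138, -0.146, 0.0]
ft_force: [1.0, 0.2, 0.6]
width: 0.595
grip_force: 0.0
clock: 14.4
eef_pos: [640.6, -110.6, 269.1]
eef_rot: [3.136, 0.146, 0.01]
ft_force: [0.1, 0.5, -0.2]
width: 0.6
grip_force: 0.0
clock: 15.02
eef_pos: [424.5, -39.4, 264.0]
eef_rot: [-3.138, -0.146, 0.001]
ft_force: [-0.1, 0.8, 0.8]
width: 0.599
grip_force: 0.0
clock: 15.15
eef_pos: [424.3, -39.1, 264.9]
eef_rot: [3.138, 0.147, 0.002]
ft_force: [0.6, -0.3, 0.6]
width: 0.601
grip_force: 0.0
```

View pics/p5.png

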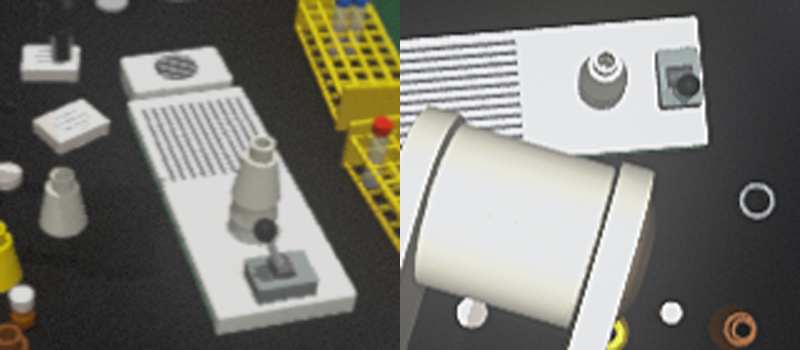

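Two are nested (side crop 262,140) and A has not moved (64,175). Next A.

```bash
python3 -m pendant '[[[0.2,-0.1,-4],[0,0,0],0.4],[[0,0,-4],[0,0,0],0.4],[[0,0,-4],[0,0,0],0.4],[[0,0,-4],[0,0,0],0.4],[[0,0,-2.5],[0,0,0],0.4]]' && python3 -m pendant '[[[0,0,0],[0,0,0],0.4],[[0,0,0],[0,0,0],0.8],[[0,0,0],[0,0,0],0.8],[[0,0,0],[0,0,0],0.8],[[0,0,0],[0,0,0],0.8]]' && python3 -m pendant '[[[0,0,1],[0,0,0],0.8],[[0,0,3],[0,0,0],0.8],[[0,0,5],[0,0,0],0.8],[[0,0,5],[0,0,0],0.8],[[0,0,5],[0,0,0],0.8]]' && python3 -m pendant '[[[0,0,0],[0,0,0],0.8],[[0,0,0],[0,0,0],0.8]]'
```

```text
clock: 15.88
eef_pos: [428.0, -41.0, 77.3]
eef_rot: [-3.137, -0.146, 0.004]
ft_force: [-0.1, 1.0, -0.9]
width: 0.6
grip_force: 0.0
clock: 16.5
eef_pos: [428.8, -41.0, 80.9]
eef_rot: [3.138, 0.146, 0.003]
ft_force: [0.5, 0.3, 7.0]
width: 0.278
grip_force: 58.8
clock: 17.12
eef_pos: [427.7, -40.8, 272.4]
eef_rot: [3.138, 0.146, 0.001]
ft_force: [1.1, 0.2, -0.9]
width: 0.279
grip_force: 59.0
clock: 17.38
eef_pos: [427.9, -40.8, 269.7]
eef_rot: [-3.138, -0.146, -0.0]
ft_force: [-0.3, -0.5, -0.8]
width: 0.283
grip_force: 59.0
```

```bash
python3 -m pendant '[[[4.3,-1.4,0],[0,0,0],0.8],[[4.3,-1.4,0],[0,0,0],0.8],[[4.3,-1.4,0],[0,0,0],0.8],[[4.3,-1.4,0],[0,0,0],0.8],[[4,-1.42,0],[0,0,0],0.8]]' && python3 -m pendant '[[[0,0,0],[0,0,0],0.8],[[0,0,-2],[0,0,0],0.8],[[0,0,-2],[0,0,0],0.8],[[0,0,-2.5],[0,0,0],0.8],[[0,0,0],[0,0,0],0.8]]' && python3 -m pendant '[[[0,0,-0.2],[0,0,0],0.8],[[0,0,-0.2],[0,0,0],0.8],[[0,0,0],[0,0,0],0.8]]'
```

```text
clock: 18.0
eef_pos: [641.1, -111.4, 268.1]
eef_rot: [-3.137, -0.146, 0.004]
ft_force: [0.2, -0.4, 0.0]
width: 0.274
grip_force: 59.0
clock: 18.62
eef_pos: [638.8, -110.7, 202.7]
eef_rot: [-3.137, -0.146, 0.006]
ft_force: [0.8, -1.1, -1.3]
width: 0.282
grip_force: 59.0
clock: 19.0
eef_pos: [640.1, -111.0, 201.2]
eef_rot: [-3.138, -0.146, -0.001]
ft_force: [-0.8, -0.1, 0.2]
width: 0.279
grip_force: 59.0
```

```bash
python3 -m pendant '[[[0,0,-0.2],[0,0,0],0.8],[[0,0,-0.2],[0,0,0],0.8],[[0,0,0],[0,0,0],0.8]]' && python3 -m pendant '[[[0,0,-0.1],[0,0,0],0.8],[[0,0,-0.1],[0,0,0],0.8],[[0,0,0],[0,0,0],0.8]]' && python3 -m pendant '[[[0,0,-0.1],[0,0,0],0.8],[[0,0,0],[0,0,0],0.8]]'
```

```text
clock: 19.38
eef_pos: [640.1, -111.1, 196.6]
eef_rot: [-3.138, -0.146, 0.0]
ft_force: [0.5, -0.4, -0.5]
width: 0.279
grip_force: 59.0
clock: 19.75
eef_pos: [640.2, -111.1, 194.7]
eef_rot: [3.138, 0.146, 0.0]
ft_force: [1.0, -1.0, 0.6]
width: 0.281
grip_force: 59.1
clock: 20.0
eef_pos: [640.2, -111.1, 193.8]
eef_rot: [3.138, 0.146, 0.0]
ft_force: [1.0, -2.1, 0.9]
width: 0.281
grip_force: 59.2
```

```bash
python3 -m pendant '[[[0,0.03,-0.1],[0,0,0],0.8],[[0,0,0],[0,0,0],0.66],[[0,0,0],[0,0,0],0.6],[[0,0,0],[0,0,0],0.5],[[0,0,0],[0,0,0],0.4]]' && python3 -m pendant '[[[0,0,0],[0,0,0],0.4],[[0,0,2],[0,0,0],0.4],[[0,0,3],[0,0,0],0.4],[[0,0,5],[0,0,0],0.4],[[0,0,0],[0,0,0],0.4]]' && python3 -m pendant '[[[-2.8,4.1,0],[0,0,7.5],0],[[-2.8,4.1,0],[0,0,7.5],0],[[-2.9,4.2,0],[0,0,7.5],0],[[-2.9,4.2,-2],[0,0,0],0],[[-2.9,4.2,-2],[0,0,0],0]]' && python3 -m pendant '[[[-2.9,4.05,-3],[-4.6,8.9,0],0],[[0,0,-4],[-4.6,8.9,0],0],[[0,0,-4],[-4.6,8.9,0],0],[[0,0,0],[0,0,0],0],[[0,0,0],[0,0,0],0]]'
python3 - <<'E'
from lib import *
np.set_printoptions(precision=2,suppress=True)
o=bot.get_obs();print(o["clock"],o["eef_pos"],R.from_rotvec(o["eef_rot"]).as_matrix())
s=camera("side");t=camera("top"); 
a=cv2.resize(s["img"][90:250,200:360],None,fx=2.5,fy=2.5,interpolation=2);b=cv2.resize(t["img"][90:250,130:290],None,fx=2.5,fy=2.5,interpolation=2)
cv2.imwrite("pics/p6.png",np.hstack([a,b])[:,:,::-1])
E
```

```text
clock: 20.62
eef_pos: [640.1, -110.7, 192.7]
eef_rot: [-3.138, -0.146, 0.0]
ft_force: [0.2, -0.6, -0.7]
width: 0.596
grip_force: 0.0
clock: 21.25
eef_pos: [640.9, -111.0, 297.0]
eef_rot: [3.136, 0.146, 0.009]
ft_force: [0.5, -0.0, -0.7]
width: 0.6
grip_force: 0.0
clock: 21.88
eef_pos: [495.8, 98.4, 251.7]
eef_rot: [-3.049, -0.755, 0.0]
ft_force: [1.0, 0.2, -0.5]
width: 0.997
grip_force: 0.0
clock: 22.5
eef_pos: [468.4, 137.8, 143.9]
eef_rot: [2.839, 0.704, -0.758]
ft_force: [0.3, -0.1, -0.2]
width: 0.999
grip_force: 0.0
22.5 [468.41 137.77 143.86] [[ 0.77  0.47 -0.44]
 [ 0.41 -0.88 -0.23]
 [-0.5  -0.   -0.87]]
```

View pics/p6.png

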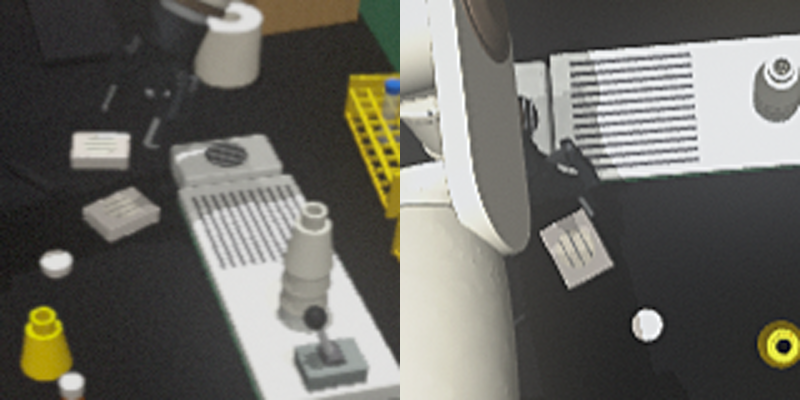

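Three sleeves are nested (side crop 315,210). The hand is over cassette P, so I descend.

```bash
python3 -m pendant '[[[0,0,-4],[0,0,0],0],[[0,0,-4],[0,0,0],0],[[0,0,-2],[0,0,0],0],[[0,0,-1.6],[0,0,0],0],[[0,0,0],[0,0,0],0]]' && python3 -m pendant '[[[0,0,-0.5],[0,0,0],0],[[0,0,0],[0,0,0],0]]'
python3 - <<'E'
from lib import *
s=camera("side");t=camera("top"); 
a=cv2.resize(s["img"][105:185,200:300],None,fx=4,fy=4,interpolation=2);b=cv2.resize(t["img"][130:210,165:265],None,fx=4,fy=4,interpolation=2)
cv2.imwrite("pics/p7.png",np.hstack([a,b])[:,:,::-1])
E
```

```text
clock: 23.22
eef_pos: [468.2, 137.7, 27.1]
eef_rot: [2.838, 0.703, -0.763]
ft_force: [0.8, 0.1, 0.1]
width: 1.001
grip_force: 0.0
clock: 23.48
eef_pos: [468.3, 137.8, 22.1]
eef_rot: [2.838, 0.703, -0.762]
ft_force: [0.6, -0.3, 0.7]
width: 0.998
grip_force: 0.0
```

View pics/p7.png

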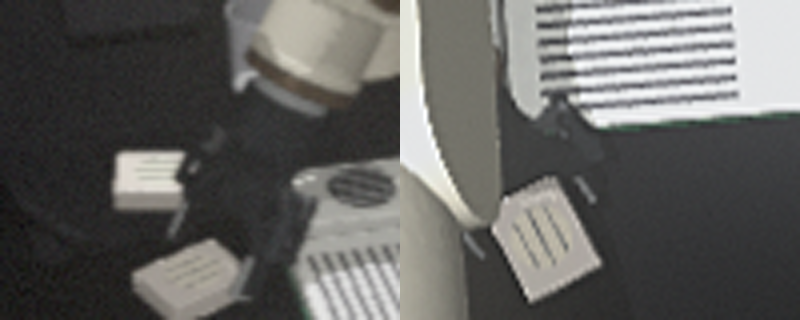

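```bash
python3 -m pendant '[[[-0.5,-0.3,0],[0,0,0],0],[[0,0,-0.2],[0,0,0],0],[[0,0,0],[0,0,0],0.2],[[0,0,0],[0,0,0],0.4],[[0,0,0],[0,0,0],0.5]]' && python3 -m pendant '[[[0,0,0],[0,0,0],0.5],[[0,0,0],[0,0,0],0.5]]' && python3 -m pendant '[[[0,0,1],[0,0,0],0.5],[[0,0,2],[0,0,0],0.5],[[0,0,0],[0,0,0],0.5]]'
```

```text
clock: 24.2
eef_pos: [463.4, 134.8, 20.1]
eef_rot: [2.838, 0.703, -0.762]
ft_force: [1.6, 0.8, 5.9]
width: 0.71
grip_force: 65.4
clock: 24.45
eef_pos: [463.4, 134.8, 20.1]
eef_rot: [2.838, 0.703, -0.763]
ft_force: [1.7, 1.7, 5.2]
width: 0.708
grip_force: 65.4
clock: 24.82
eef_pos: [464.0, 134.9, 51.7]
eef_rot: [2.839, 0.703, -0.759]
ft_force: [0.6, -0.3, -1.2]
width: 0.712
grip_force: 65.0
```

```bash
python3 -m pendant '[[[0,0,4],[0,0,-10.5],0.5],[[0,0,4],[0,0,-10.5],0.5],[[0,0,4],[1,-9.95,0],0.5],[[2,0,1],[1,-9.95,0],0.5],[[2,0,0],[1,-9.95,0],0.5]]' && python3 -m pendant '[[[2,-0.5,0],[1,-9.95,0],0.5],[[2,-0.5,0],[1,-9.95,0],0.5],[[2,-0.5,0],[1,-9.95,0],0.5],[[2,-0.5,0],[1,-9.95,0],0.5],[[2,-0.5,0],[1,-9.95,0],0.5]]' && python3 -m pendant '[[[2,-0.3,0],[1,-9.95,0],0.5],[[0.5,0,0],[0,0,0],0.5],[[0,0,0],[0,0,0],0.5]]'
python3 - <<'E'
from lib import *
np.set_printoptions(precision=3,suppress=True)
o=bot.get_obs();M=R.from_rotvec(o["eef_rot"]).as_matrix();print(o["eef_pos"],M)
print(np.degrees(np.arcsin(-M[2,2])),np.degrees(np.arcsin(M[2,1])),np.degrees(np.arctan2(M[1,2],M[0,2])))
E
```

```text
clock: 25.45
eef_pos: [504.2, 134.7, 181.7]
eef_rot: [3.131, 0.185, 0.012]
ft_force: [-0.6, -0.5, -1.4]
width: 0.711
grip_force: 65.4
clock: 26.08
eef_pos: [603.2, 109.3, 180.8]
eef_rot: [-2.812, -0.162, -1.323]
ft_force: [1.8, 1.4, -0.1]
width: 0.713
grip_force: 65.4
clock: 26.45
eef_pos: [612.1, 116.3, 180.1]
eef_rot: [-2.757, -0.194, -1.344]
ft_force: [-0.2, -0.1, -1.4]
width: 0.709
grip_force: 65.4
[612.138 116.345 180.149] [[ 0.61   0.143  0.779]
 [ 0.083 -0.99   0.116]
 [ 0.788 -0.006 -0.616]]
37.99528876329816 -0.32942690918044004 8.469698855837601
```

```bash
python3 -m pendant '[[[1,-0.5,0],[0,0,-3],0.5],[[1.1,-0.5,0],[0.4,-4,0],0.5],[[0,0,0],[0.4,-4,0],0.5],[[0,0,-2],[0,0,0],0.5],[[0,0,0],[0,0,0],0.5]]'
python3 - <<'E'
from lib import *
np.set_printoptions(precision=3,suppress=True)
o=bot.get_obs();M=R.from_rotvec(o["eef_rot"]).as_matrix();print(o["eef_pos"])
print(np.degrees(np.arcsin(-M[2,2])),np.degrees(np.arcsin(M[2,1])),np.degrees(np.arctan2(M[1,2],M[0,2])))
s=camera("side");t=camera("top"); 
a=cv2.resize(s["img"][70:200,220:350],None,fx=3,fy=3,interpolation=2);b=cv2.resize(t["img"][70:200,150:280],None,fx=3,fy=3,interpolation=2)
cv2.imwrite("pics/p8.png",np.hstack([a,b])[:,:,::-1])
E
```

```text
clock: 27.08
eef_pos: [630.1, 99.5, 165.4]
eef_rot: [-2.702, -0.141, -1.442]
ft_force: [-0.2, -0.2, -0.9]
width: 0.71
grip_force: 65.5
[630.134  99.461 165.431]
33.74187150495327 -1.3317539808916474 7.568625534935992
```

View pics/p8.png

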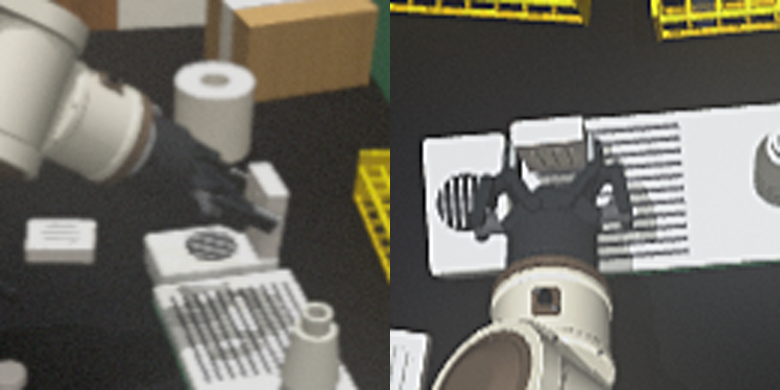

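```bash
python3 -m pendant '[[[0,0.3,0],[-1.3,0,0],0.5],[[0.1,0.2,0],[0.2,-1.9,0],0.5],[[0.1,0.2,0],[0.2,-1.8,0],0.5],[[0,0,0],[0,0,0],0.5],[[0,0,0],[0,0,0],0.5]]'
python3 - <<'E'
from lib import *
np.set_printoptions(precision=3,suppress=True)
o=bot.get_obs();M=R.from_rotvec(o["eef_rot"]).as_matrix();print(o["eef_pos"],o["joints"])
print(np.degrees(np.arcsin(-M[2,2])),np.degrees(np.arcsin(M[2,1])),np.degrees(np.arctan2(M[1,2],M[0,2])))
E
```

```text
clock: 27.8
eef_pos: [631.2, 97.5, 171.5]
eef_rot: [-2.668, -0.173, -1.502]
ft_force: [-0.0, -0.2, -0.3]
width: 0.71
grip_force: 65.5
[631.239  97.46  171.483] [-0.043 -0.063  2.149  1.346  0.161  0.144]
31.189292961611866 -0.5702441432483771 8.073726708143184
```

```bash
python3 -m pendant '[[[0,0.4,-1],[0,0,0],0.5],[[0,0.4,-1],[0,0,0],0.5],[[0,0,-1],[0,0,0],0.5],[[0,0,-1],[0,0,0],0.5],[[0,0,0],[0,0,0],0.5]]'
python3 - <<'E'
from lib import *
np.set_printoptions(precision=3,suppress=True)
o=bot.get_obs();M=R.from_rotvec(o["eef_rot"]).as_matrix();print(o["eef_pos"],o["joints"])
print(np.degrees(np.arcsin(-M[2,2])),np.degrees(np.arcsin(M[2,1])),np.degrees(np.arctan2(M[1,2],M[0,2])))
E
```

```text
clock: 28.42
eef_pos: [630.8, 101.9, 130.4]
eef_rot: [-2.662, -0.178, -1.498]
ft_force: [-0.5, -0.3, -0.0]
width: 0.706
grip_force: 65.5
[630.83  101.935 130.407] [-0.038  0.013  2.183  1.993  0.176 -0.509]
31.205962270710156 -0.8334406289323627 8.607390599198801
```

```bash
python3 -m pendant '[[[0.1,0.2,-1],[0,0,0],0.5],[[0.1,0.2,-1],[-0.4,-0.6,0],0.5],[[0.1,0,-1],[-0.4,-0.6,0],0.5],[[0,0,-0.5],[0,0,-1],0.5],[[0,0,0],[0,0,0],0.5]]'
python3 - <<'E'
from lib import *
np.set_printoptions(precision=3,suppress=True)
o=bot.get_obs();M=R.from_rotvec(o["eef_rot"]).as_matrix();print(o["eef_pos"],o["joints"])
print(np.degrees(np.arcsin(-M[2,2])),np.degrees(np.arcsin(M[2,1])),np.degrees(np.arctan2(M[1,2],M[0,2])))
E
```

```text
clock: 29.05
eef_pos: [634.1, 106.3, 96.2]
eef_rot: [-2.665, -0.168, -1.537]
ft_force: [0.5, 0.8, -0.8]
width: 0.707
grip_force: 65.5
[634.055 106.315  96.16 ] [-0.009  0.099  2.205  2.627  0.234 -1.137]
30.05872770911446 0.11047469455099466 7.098315119213096
```

```bash
python3 -m pendant '[[[0,0,-0.5],[0,0,0],0.5],[[0,0,-0.5],[0,0,0],0.5],[[0,0,-0.2],[0,0,0],0.5],[[0,0,0],[0,0,0],0.5]]' && python3 -m pendant '[[[0,0,-0.1],[0,0,0],0.5],[[0,0,0],[0,0,0],0.5]]' && python3 -m pendant '[[[0,0,-0.1],[0,0,0],0.5],[[0,0,0],[0,0,0],0.5]]' && python3 -m pendant '[[[0,0,-0.1],[0,0,0],0.5],[[0,0,0],[0,0,0],0.5]]'
```

```text
clock: 29.55
eef_pos: [633.9, 105.6, 83.7]
eef_rot: [-2.666, -0.167, -1.537]
ft_force: [-1.3, 0.9, 0.4]
width: 0.707
grip_force: 65.5
clock: 29.8
eef_pos: [634.0, 105.6, 83.0]
eef_rot: [-2.666, -0.167, -1.538]
ft_force: [0.8, -0.0, -0.8]
width: 0.71
grip_force: 65.5
clock: 30.05
eef_pos: [633.9, 105.6, 81.9]
eef_rot: [-2.666, -0.167, -1.538]
ft_force: [-0.6, 0.6, -0.9]
width: 0.709
grip_force: 65.5
clock: 30.3
eef_pos: [633.9, 105.6, 80.8]
eef_rot: [-2.666, -0.167, -1.538]
ft_force: [-0.6, -0.9, -1.0]
width: 0.707
grip_force: 65.5
```

```bash
python3 -m pendant '[[[0,0,-0.1],[0,0,0],0.5],[[0,0,0],[0,0,0],0.5]]' && python3 -m pendant '[[[0,0,-0.1],[0,0,0],0.5],[[0,0,0],[0,0,0],0.5]]'
python3 - <<'E'
from lib import *
print(bot.get_obs()["eef_pos"])
s=camera("side");t=camera("top"); 
a=cv2.resize(s["img"][90:190,240:340],None,fx=4,fy=4,interpolation=2);b=cv2.resize(t["img"][90:190,160:260],None,fx=4,fy=4,interpolation=2)
cv2.imwrite("pics/p9.png",np.hstack([a,b])[:,:,::-1])
E
```

```text
clock: 30.55
eef_pos: [634.0, 105.6, 79.9]
eef_rot: [-2.666, -0.167, -1.538]
ft_force: [0.9, -0.6, -1.1]
width: 0.709
grip_force: 65.6
clock: 30.8
eef_pos: [634.4, 105.6, 79.8]
eef_rot: [-2.664, -0.167, -1.541]
ft_force: [-2.9, -0.4, 7.7]
width: 0.709
grip_force: 66.2
[634.44819542 105.61914636  79.81664512]
```

View pics/p9.png

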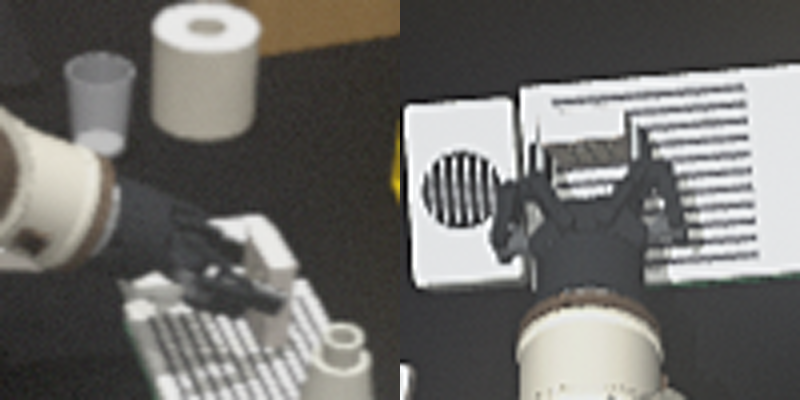

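The cassette has touched down upright (side crop 268,280). I release and back off along the tool axis.

```bash
python3 -m pendant '[[[0,0,0.05],[0,0,0],0.27],[[0,0,0],[0,0,0],0.24],[[0,0,0],[0,0,0],0.2],[[0,0,0],[0,0,0],0.16],[[0,0,0],[0,0,0],0.16]]' && python3 -m pendant '[[[-0.86,-0.1,0.5],[0,0,0],0.16],[[-1.7,-0.2,1],[0,0,0],0.16],[[-1.7,-0.2,1],[0,0,0],0.16],[[-2.6,-0.3,1.5],[0,0,0],0.16],[[-2.6,-0.3,1.5],[0,0,0],0.16]]' && python3 -m pendant '[[[0,0,4],[0,0,0],0.1],[[-1,0,4],[0,0,0],0],[[0,0,0],[0,0,0],0]]'
python3 - <<'E'
from lib import *
np.set_printoptions(precision=3,suppress=True)
o=bot.get_obs();M=R.from_rotvec(o["eef_rot"]).as_matrix();print(o["eef_pos"],o["joints"])
print(np.degrees(np.arcsin(-M[2,2])),np.degrees(np.arcsin(M[2,1])),np.degrees(np.arctan2(M[1,2],M[0,2])))
s=camera("side");t=camera("top"); 
a=cv2.resize(s["img"][90:190,230:330],None,fx=4,fy=4,interpolation=2);b=cv2.resize(t["img"][90:220,130:260],None,fx=400/130,fy=400/130,interpolation=2)
cv2.imwrite("pics/p10.png",np.hstack([a,b])[:,:,::-1])
E
```

```text
clock: 31.52
eef_pos: [634.0, 105.6, 79.4]
eef_rot: [-2.666, -0.167, -1.538]
ft_force: [-0.3, -0.0, 0.1]
width: 0.838
grip_force: 0.0
clock: 32.15
eef_pos: [543.5, 95.6, 132.0]
eef_rot: [-2.665, -0.168, -1.537]
ft_force: [-0.2, 0.6, 0.6]
width: 0.842
grip_force: 0.0
clock: 32.52
eef_pos: [542.2, 102.5, 161.0]
eef_rot: [-2.642, -0.186, -1.535]
ft_force: [0.4, 0.2, -0.2]
width: 1.0
grip_force: 0.0
[542.212 102.489 160.954] [-0.051 -0.256  2.35   1.552  0.175 -0.072]
29.64786038350094 -0.504141758725267 8.640744316642392
```

View pics/p10.png

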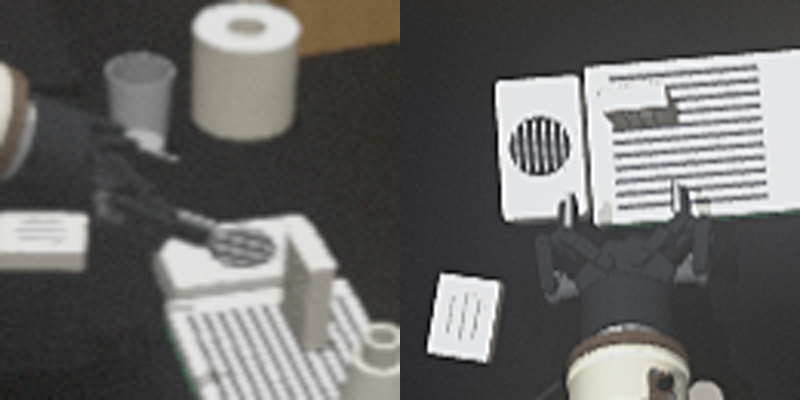

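P stands on the grille (side crop 308,285). I now measure Q numerically, since the viewing budget is used up.

```bash
python3 - <<'E'
from lib import *
np.set_printoptions(precision=1,suppress=True)
t=camera("top");g=cv2.cvtColor(t["img"],6);g=cv2.resize(g[170:215,260-130:310-130+0] if 0 else g[170:215,130:172],None,fx=8,fy=8,interpolation=2)
_,b=cv2.threshold(g,150,255,0);cs,_=cv2.findContours(b,0,1)
k=max(cs,key=cv2.contourArea);r=cv2.minAreaRect(k);bx=cv2.boxPoints(r)
e=[at(t,130+(u+.5)/8-.5,170+(v+.5)/8-.5,22) for u,v in bx]
print(r,np.mean(e,0),[(e[(i+1)%4]-e[i])[:2] for i in range(4)],[np.linalg.norm(e[(i+1)%4]-e[i]) for i in range(4)])
E
```

```text
((166.06756591796875, 184.5946044921875), (163.08380126953125, 214.21188354492188), 9.462322235107422) [440.5 283.3  22. ] [array([ 81.1, -10.3]), array([ -9.3, -62.2]), array([-81. ,  10.6]), array([ 9.2, 61.9])] [np.float64(81.77693252150603), np.float64(62.88607757936588), np.float64(81.66988078828426), np.float64(62.58528013064882)]
```

```bash
python3 -m pendant '[[[0,0,1],[-0.7,5,0],0],[[0,0,1],[-0.7,5,0],0],[[-1,1,0],[-0.7,5,0],0],[[-1,1,0],[-0.7,5,0],0],[[-1,2,0],[-1.2,8,0],0]]' && python3 -m pendant '[[[-1,2,0],[-1.5,9.5,0],0],[[-1,2.5,0],[-1.5,9.5,0],0],[[-1,2.5,0],[-1.5,9.5,0],0],[[-1,2.5,0],[-1.5,9.5,0],0],[[-1,2.5,0],[-1.5,9.5,0],0]]' && python3 -m pendant '[[[-1,2,0],[-1.5,9.5,0],0],[[0,0,0],[0,0,-8],0],[[0,0,0],[0,0,-8],0],[[0,0,0],[0,0,0],0],[[0,0,0],[0,0,0],0]]'
cat >st.py <<'E'
from lib import *
np.set_printoptions(precision=3,suppress=True)
o=bot.get_obs();M=R.from_rotvec(o["eef_rot"]).as_matrix();print(o["eef_pos"],o["joints"])
print("tilt out",np.degrees(np.arctan2(M[2,0],-M[2,2])),"roll",np.degrees(np.arcsin(M[2,1])),"yaw",np.degrees(np.arctan2(M[0,1],-M[1,1])))
E
python3 st.py
```

```text
clock: 33.3
eef_pos: [523.4, 149.3, 167.9]
eef_rot: [-2.783, -0.239, -1.144]
ft_force: [-0.0, 1.3, -0.1]
width: 1.002
grip_force: 0.0
clock: 33.92
eef_pos: [473.2, 271.7, 169.0]
eef_rot: [-3.069, -0.229, 0.097]
ft_force: [0.2, 0.8, 0.1]
width: 0.997
grip_force: 0.0
clock: 34.55
eef_pos: [464.0, 289.7, 169.0]
eef_rot: [-3.041, 0.206, 0.33]
ft_force: [-0.4, -0.4, -0.6]
width: 1.001
grip_force: 0.0
[464.008 289.668 169.005] [0.33  0.223 1.53  0.153 1.559 2.022]
tilt out -12.637241550024475 roll -3.500355972956441 yaw -8.155964930782599
```

```bash
python3 -m pendant '[[[-0.6,-0.4,-2],[-3.5,0.5,0],0],[[-0.7,-0.4,-3],[1.1,8.7,0],0],[[0,0,-4],[1.1,8.6,0],0],[[0,0,0],[0,0,0.6],0],[[0,0,0],[0,0,0],0]]'; python3 st.py
```

```text
clock: 35.17
eef_pos: [451.6, 281.6, 80.4]
eef_rot: [-3.003, 0.203, 0.8]
ft_force: [0.3, -0.3, 0.6]
width: 1.001
grip_force: 0.0
[451.616 281.626  80.436] [0.295 0.458 1.476 0.204 1.688 1.975]
tilt out -29.8125690639993 roll 0.4019335629902967 yaw -7.613167773434678
```

Well aligned. Descend to z = 20 and grip.

```bash
python3 -m pendant '[[[0,0,-2.5],[0.4,0,0],0],[[0,0,-2],[0,0,0],0],[[0,0,-1],[0,0,0],0],[[0,0,-0.5],[0,0,0],0],[[0,0,0],[0,0,0],0]]' && python3 -m pendant '[[[0,0,0],[0,0,0],0],[[0,0,0],[0,0,0],0.2],[[0,0,0],[0,0,0],0.4],[[0,0,0],[0,0,0],0.5],[[0,0,0],[0,0,0],0.5]]' && python3 -m pendant '[[[0,0,0],[0,0,0],0.5]]' && python3 st.py && python3 -m pendant '[[[0,0,1],[0,0,0],0.5],[[0,0,2],[0,0,0],0.5],[[0,0,0],[0,0,0],0.5]]'
```

```text
clock: 35.8
eef_pos: [451.4, 281.2, 19.6]
eef_rot: [-2.996, 0.202, 0.803]
ft_force: [-1.0, -0.0, 0.6]
width: 0.999
grip_force: 0.0
clock: 36.42
eef_pos: [451.7, 281.2, 19.9]
eef_rot: [-2.996, 0.203, 0.802]
ft_force: [2.4, -0.6, 7.0]
width: 0.71
grip_force: 65.5
clock: 36.55
eef_pos: [451.7, 281.1, 19.9]
eef_rot: [-2.996, 0.203, 0.802]
ft_force: [2.7, 0.4, 6.8]
width: 0.712
grip_force: 65.5
[451.679 281.123  19.923] [0.291 0.525 1.516 0.207 1.584 1.949]
tilt out -29.978173010271572 roll 0.08129472204221594 yaw -7.72585838074523
clock: 36.92
eef_pos: [452.1, 281.4, 51.4]
eef_rot: [-2.996, 0.202, 0.799]
ft_force: [-0.3, 0.2, -0.9]
width: 0.711
grip_force: 64.9
```

```bash
python3 -m pendant '[[[0,0,4],[0,0,6.6],0.5],[[0,0,4],[0,0,6.6],0.5],[[1,-2,4],[1,-9.5,0],0.5],[[1,-3,1],[1,-9.5,0],0.5],[[1,-3,0],[1,-9.5,0],0.5]]' && python3 -m pendant '[[[1.5,-3,0],[1,-9.5,0],0.5],[[1.5,-3,0],[1,-9.5,0],0.5],[[1.5,-3,0],[1,-9.5,0],0.5],[[1.5,-3,0],[1,-9.5,0],0.5],[[1.5,-3,0],[0.5,-5,0],0.5]]' && python3 -m pendant '[[[1.5,-2,0],[0.5,-5,0],0.5],[[1.5,-1,0],[0.5,-5,0],0.5],[[0,0,0],[0,0,0],0.5],[[0,0,0],[0,0,0],0.5]]';python3 st.py
```

```text
clock: 37.55
eef_pos: [482.1, 200.5, 180.9]
eef_rot: [-3.136, -0.152, 0.025]
ft_force: [-0.3, -1.1, -1.1]
width: 0.709
grip_force: 65.3
clock: 38.17
eef_pos: [555.5, 50.1, 179.4]
eef_rot: [-2.89, -0.14, -1.112]
ft_force: [1.3, 1.6, -0.7]
width: 0.706
grip_force: 65.4
clock: 38.67
eef_pos: [585.5, 22.1, 179.4]
eef_rot: [-2.778, -0.137, -1.344]
ft_force: [0.0, -0.2, -1.2]
width: 0.715
grip_force: 65.4
[585.534  22.115 179.426] [-0.234 -0.196  2.169  0.751  0.397  0.652]
tilt out 51.641280808272924 roll -0.47943763596393907 yaw 5.880403309892424
```

```bash
python3 -m pendant '[[[0,0,-1],[0.2,-2,0],0.5],[[0,-0.2,-1],[0.2,-2,0],0.5],[[0,-0.2,-1],[0.2,-2,0],0.5],[[0,0,-1],[0.2,-2,0],0.5],[[0,0,0],[0,0,0],0.5]]' && python3 st.py && python3 -m pendant '[[[0,0,-1],[0,0,0],0.5],[[0,0,-1],[0,0,0],0.5],[[0,0,-1],[0,0,0],0.5],[[0,0,-1],[0,0,0],0.5],[[0,0,0],[0,0,0],0.5]]' && python3 st.py
```

```text
clock: 39.3
eef_pos: [585.6, 19.2, 139.7]
eef_rot: [-2.672, -0.134, -1.527]
ft_force: [0.5, 0.2, -0.5]
width: 0.71
grip_force: 65.4
[585.553  19.218 139.656] [-0.271 -0.12   2.291  1.674  0.329 -0.299]
tilt out 59.54063902030809 roll -0.5583567153198241 yaw 6.081310494766768
clock: 39.92
eef_pos: [586.1, 19.1, 100.4]
eef_rot: [-2.671, -0.135, -1.528]
ft_force: [0.1, -0.5, -0.6]
width: 0.714
grip_force: 65.4
[586.063  19.099 100.396] [-0.271 -0.027  2.319  2.002  0.363 -0.648]
tilt out 59.56664804258406 roll -0.5450405526578072 yaw 6.107940694910802
```

```bash
python3 -m pendant '[[[0,0,-0.5],[-0.5,-0.4,0],0.5],[[0,0,-0.5],[0,0,0],0.5],[[0,0,-0.5],[0,0,0],0.5],[[0,0,0],[0,0,0],0.5]]' && python3 -m pendant '[[[0,0,-0.2],[0,0,0],0.5],[[0,0,0],[0,0,0],0.5]]' && python3 -m pendant '[[[0,0,-0.1],[0,0,0],0.5],[[0,0,0],[0,0,0],0.5]]' && python3 -m pendant '[[[0,0,-0.1],[0,0,0],0.5],[[0,0,0],[0,0,0],0.5]]'; python3 st.py
```

```text
clock: 40.42
eef_pos: [586.0, 18.5, 85.3]
eef_rot: [-2.674, -0.141, -1.542]
ft_force: [-0.8, -0.5, -0.5]
width: 0.711
grip_force: 65.4
clock: 40.67
eef_pos: [585.9, 18.2, 83.2]
eef_rot: [-2.674, -0.141, -1.543]
ft_force: [1.3, -0.3, -1.6]
width: 0.711
grip_force: 65.4
clock: 40.92
eef_pos: [585.8, 18.1, 82.1]
eef_rot: [-2.674, -0.141, -1.543]
ft_force: [0.2, -0.0, -1.1]
width: 0.714
grip_force: 65.4
clock: 41.18
eef_pos: [586.1, 18.1, 81.6]
eef_rot: [-2.673, -0.141, -1.544]
ft_force: [0.9, -0.3, 2.3]
width: 0.707
grip_force: 65.6
[586.13   18.127  81.552] [-0.269  0.025  2.334  2.18   0.394 -0.842]
tilt out 60.020460726299476 roll 0.08083698880479251 yaw 5.987359243165947
```

```bash
python3 -m pendant '[[[0,0,0],[0,0,0],0.27],[[0,0,0],[0,0,0],0.24],[[0,0,0],[0,0,0],0.2],[[0,0,0],[0,0,0],0.16],[[0,0,0],[0,0,0],0.16]]' && python3 -m pendant '[[[-0.86,-0.09,0.5],[0,0,0],0.16],[[-1.7,-0.18,1],[0,0,0],0.16],[[-1.7,-0.18,1],[0,0,0],0.16],[[-2.6,-0.27,1.5],[0,0,0],0.16],[[-2.6,-0.27,1.5],[0,0,0],0.16]]' && python3 -m pendant '[[[0,-1,4],[0,0,0],0.2],[[0,-2,4],[0,0,0],0.5],[[0,-2,4],[0,0,0],0.9],[[0,0,0],[0,0,0],1],[[0,0,0],[0,0,0],1]]'; python3 st.py
python3 - <<'E'
from lib import *
np.set_printoptions(precision=1,suppress=True)
t=camera("top")
gx,gy=np.array([.9954,.096]),np.array([-.096,.9954])
# brightness of the expected top faces / footprint check by contour of light gray vs stripes
g=cv2.cvtColor(t["img"],6)
for n,c0 in(("P",(643.4,106.5)),("Q",(595.2,19))):
    P=[[*(np.array(c0)+a*11*gx+b*31*gy),110] for a,b in((1,1),(1,-1),(-1,-1),(-1,1))]
    q=proj(t,P);print(n,q.round(1).tolist())
    m=np.zeros_like(g);cv2.fillConvexPoly(m,q.round().astype(int),255);print("mean,std in predicted top",g[m>0].mean(),g[m>0].std())
    u0,v0=q.min(0).astype(int)-5;u1,v1=q.max(0).astype(int)+10
    print(g[v0:v1:2,u0:u1:2])
E
```

```text
clock: 41.8
eef_pos: [585.8, 18.1, 81.1]
eef_rot: [-2.674, -0.141, -1.543]
ft_force: [0.4, -0.1, -0.1]
width: 0.84
grip_force: 0.0
clock: 42.42
eef_pos: [490.4, 8.3, 136.1]
eef_rot: [-2.675, -0.141, -1.542]
ft_force: [0.4, 0.4, 1.3]
width: 0.84
grip_force: 0.0
clock: 43.05
eef_pos: [491.1, -41.5, 254.9]
eef_rot: [-2.674, -0.141, -1.543]
ft_force: [-0.6, 0.1, -0.9]
width: -0.002
grip_force: 0.0
[491.133 -41.451 254.883] [-0.621 -0.56   2.308  0.988  0.758  0.318]
tilt out 59.960752276520864 roll 0.05812331278575998 yaw 5.983548846710159
P [[194.0, 117.7], [215.6, 115.9], [216.2, 123.5], [194.5, 125.3]]
mean,std in predicted top 223.83673469387756 19.040340567584725
[[ 58  51  45  42  38  38  54  62  97 151 203 205 208 206 213 229 243 241
  241]
 [ 55 219 212 227 241 241 241 240 239 237 237 238 239 240 230 229 216 198
  194]
 [ 47 250 229 228 231 198 200 186 163 161 137 117 114  94 116 144 149 177
  159]
 [107 246 229 228 231 175 203 208 218 224 223 231 229 225 242 233 233 219
  219]
 [115 243 229 230 228 226 231 224 222 228 229 229 230 232 106 120 145 147
  175]
 [131 224 230 175 230 
[... 1030 characters left out ...]
  97 124 190 201 216 226 220 231 231 230 230
  230]
 [227 235 236 233 233 236 234 236 234 232 231 231 231 239 115 234 230 230
  230]
 [165 142 142 235 229 230 229 230 229 230 230 229 230 236 142 236 230 230
  230]
 [218 227 227 236 230 230 230 231 231 232 232 236 239 244 118 239 231 230
  229]
 [190 169 127 194 241 226 207 190 185 188 187 141 108  89  87 202 231 229
  230]
 [207 217 227 229  88  94  96 122 121 115 124 102 110 105  95 230 230 230
  229]
 [201 189 161 163 101 101 106  85 100  75  90  77 113 142 131 237 229 230
  230]
 [208 209 217 226 231 212 221 233 233 241 238 225 223 206 206 223 230 230
  230]
 [222 198 192 192 162 139 142 120 105 102 126 149 153 178 206 227 230 230
  230]]
```

Q's image pattern matches P's (uniform top face at the predicted pixels), so it stands. Next, bring the shut fingers tool-down to the -x side of the lever.

```bash
python3 -m pendant '[[[0.5,-2,0],[-1,9,0],1],[[0.5,-2,0],[-1,9,0],1],[[1,-2,0],[-1,9,0],1],[[1,-2,0],[-1,9,0],1],[[1,-2,0],[-1,9,0],1]]' && python3 -m pendant '[[[1,-2,0],[-1,9,0],1],[[1.5,-2,0],[-0.5,5.5,0],1],[[1.5,-2,0],[0,0,0],1],[[1.5,-0.5,0],[0,0,0],1],[[0,0,0],[0,0,0],1]]'; python3 st.py
```

```text
clock: 43.72
eef_pos: [531.8, -141.3, 254.6]
eef_rot: [-3.104, -0.169, -0.391]
ft_force: [-0.4, -0.2, 0.9]
width: -0.0
grip_force: 0.0
clock: 44.35
eef_pos: [586.9, -205.9, 253.5]
eef_rot: [3.135, 0.173, 0.0]
ft_force: [-0.2, 0.4, 0.2]
width: 0.001
grip_force: 0.0
[ 586.857 -205.858  253.466] [-0.46   0.247  1.313 -0.002  1.581  1.   ]
tilt out 0.0002749643042587126 roll 0.11308119829218084 yaw 6.312865306670517
```

```bash
python3 -m pendant '[[[0,-0.3,-4],[0,0,0],1],[[0,0,-4],[0,0,0],1],[[0,0,-3],[0,0,0],1],[[0,0,-3],[0,0,0],1],[[0,0,0],[0,0,0],1]]' && python3 -m pendant '[[[1,0.1,0],[0,0,0],1],[[1,0.1,0],[0,0,0],1],[[1,0.1,0],[0,0,0],1],[[0,0,0],[0,0,0],1]]' && python3 -m pendant '[[[1,0.1,0],[0,0,0],1],[[1,0.1,0],[0,0,0],1],[[1,0.1,0],[0,0,0],1],[[0,0,0],[0,0,0],1]]'
```

```text
clock: 44.98
eef_pos: [584.9, -208.2, 113.2]
eef_rot: [3.136, 0.172, -0.002]
ft_force: [-0.7, 0.1, 0.8]
width: -0.0
grip_force: 0.0
clock: 45.48
eef_pos: [617.2, -206.4, 115.7]
eef_rot: [3.133, 0.171, 0.005]
ft_force: [-0.2, -0.9, -0.4]
width: -0.002
grip_force: 0.0
clock: 45.98
eef_pos: [647.0, -203.4, 115.3]
eef_rot: [3.133, 0.171, 0.004]
ft_force: [-1.0, -0.6, 0.3]
width: -0.001
grip_force: 0.0
```

```bash
python3 -m pendant '[[[0.5,0.05,0],[0,0,0],1],[[0.4,0.04,0],[0,0,0],1],[[0,0,0],[0,0,0],1]]' && python3 -m pendant '[[[0.2,0.02,0],[0,0,0],1],[[0,0,0],[0,0,0],1]]' && python3 -m pendant '[[[0.2,0.02,0],[0,0,0],1],[[0,0,0],[0,0,0],1]]'
cat >tip.py <<'E'
from lib import *
np.set_printoptions(precision=1,suppress=True)
# darkest blob (ball) in the top view near the switch
s=camera("side");t=camera("top")
for n,c in(("top",t),("side",s)):
    for a in(-.36,0,.3,.5,.6):
        p=np.array([647.6,-203.8,50])+70*np.array([np.sin(a)*.9954,np.sin(a)*.096,np.cos(a)])
        u,v=proj(c,p)[0];i,j=int(round(v)),int(round(u));print(n,a,(round(u,1),round(v,1)),c["img"][i-1:i+2,j-1:j+2].mean((0,1)))
E
python3 tip.py
```

```text
clock: 46.35
eef_pos: [655.6, -202.6, 115.6]
eef_rot: [3.133, 0.17, 0.004]
ft_force: [0.2, -0.2, -0.1]
width: 0.001
grip_force: 0.0
clock: 46.6
eef_pos: [657.4, -202.5, 115.6]
eef_rot: [3.133, 0.17, 0.004]
ft_force: [-1.1, -0.6, 0.3]
width: -0.0
grip_force: 0.1
clock: 46.85
eef_pos: [658.9, -202.4, 115.5]
eef_rot: [3.133, 0.17, 0.002]
ft_force: [-6.3, -0.3, 0.7]
width: -0.003
grip_force: 3.1
top -0.36 (np.float64(315.3), np.float64(128.7)) [143.7 147.  141.9]
top 0 (np.float64(314.7), np.float64(119.7)) [82.8 83.2 82. ]
top 0.3 (np.float64(313.9), np.float64(112.8)) [95.3 92.6 87. ]
top 0.5 (np.float64(313.3), np.float64(108.9)) [141.1 139.7 129.8]
top 0.6 (np.float64(312.9), np.float64(107.2)) [107.4 107.  100.2]
side -0.36 (np.float64(326.2), np.float64(216.9)) [125.1 125.8 119.6]
side 0 (np.float64(335.4), np.float64(214.2)) [110.8 110.9 108.2]
side 0.3 (np.float64(342.6), np.float64(213.9)) [43.1 42.7 39.6]
side 0.5 (np.float64(346.9), np.float64(214.7)) [44.7 43.4 41. ]
side 0.6 (np.float64(348.9), np.float64(215.3)) [43.6 42.2 39.9]
```

The force rose to 6 N at the stop, where it was expected. One small nudge, then back off and check the lever.

```bash
python3 -m pendant '[[[0.1,0.01,0],[0,0,0],1],[[0,0,0],[0,0,0],1],[[0,0,0],[0,0,0],1]]' && python3 -m pendant '[[[-1,-0.1,0],[0,0,0],1],[[-3,-0.3,0],[0,0,0],1],[[-5,-0.5,0],[0,0,0],1],[[-4,-3,3],[0,0,0],1],[[-4,-4,5],[0,0,0],1]]' && python3 -m pendant '[[[-4,-4,3],[0,0,0],1],[[-4,-4,3],[0,0,0],1],[[-4,-4,0],[0,0,0],1],[[0,0,0],[0,0,0],1]]'
python3 - <<'E'
from lib import *
np.set_printoptions(precision=1,suppress=True)
def blob(c,c0,h):
    g=cv2.cvtColor(c["img"],6);u,v=np.round(proj(c,c0)[0]).astype(int);w=g[v-h:v+h+1,u-h:u+h+1]
    n,l,st,ce=cv2.connectedComponentsWithStats((w<75).astype(np.uint8));i=[k for k in range(1,n) if st[k,4]>8]
    return [(u-h+ce[k][0],v-h+ce[k][1],int(st[k,4])) for k in i]
t=camera("top");s=camera("side")
p=[679,-200.6,111]
a,b=blob(t,p,9),blob(s,p,9);print(a,b,proj(t,p),proj(s,p))
for x in a:
    for y in b: print(tri(t,x[:2],s,y[:2]))
E
```

```text
clock: 47.32
eef_pos: [659.2, -202.3, 115.4]
eef_rot: [3.133, 0.17, -0.001]
ft_force: [-12.6, -0.8, 3.1]
width: 0.004
grip_force: 6.6
clock: 47.95
eef_pos: [495.3, -274.3, 187.3]
eef_rot: [3.134, 0.171, 0.003]
ft_force: [1.1, -0.6, 1.6]
width: -0.002
grip_force: 0.0
clock: 48.45
eef_pos: [376.6, -394.6, 246.0]
eef_rot: [3.132, 0.164, 0.005]
ft_force: [-0.3, 0.8, -0.9]
width: 0.0
grip_force: 0.0
[(np.float64(308.5), np.float64(101.0), 10), (np.float64(321.0), np.float64(109.30909090909091), 55), (np.float64(313.1730769230769), np.float64(108.59615384615384), 52)] [(np.float64(350.1686046511628), np.float64(213.06976744186048), 172)] [[313.3 109.7]] [[346.2 214.9]]
[ 700.5 -186.9  104. ]
[ 677.1 -219.6  134.2]
[ 685.  -200.5  115.4]
```

```bash
python3 - <<'E'
from lib import *
np.set_printoptions(precision=1,suppress=True)
t=camera("top");s=camera("side");g=cv2.cvtColor(t["img"],6)
u,v=np.round(proj(t,[638.6,-111,184])[0]).astype(int);w=g[v-6:v+7,u-6:u+7];print(u,v);print(w)
for c0 in((643.4,106.5),(595.2,19)):
    for n,c in(("top",t),("side",s)):
        q=proj(c,[[c0[0]+a*.995*11-b*.096*31,c0[1]+a*.096*11+b*.995*31,110] for a,b in((.6,.7),(.6,-.7),(-.6,-.7),(-.6,.7),(0,0))]).round().astype(int)
        print(n,[int(c["img"][j,i].mean()) for i,j in q])
print(at(t,282.8,116.8,184))
E
```

```text
283 116
[[229 229 229 229 229 230 229 229 230 229 229 229 229]
 [229 229 230 230 231 232 231 230 229 229 229 229 229]
 [229 230 231 235 240 225 239 238 233 230 230 229 229]
 [230 232 237 213 185 151 180 190 238 233 229 229 229]
 [230 235 230 136  85  85  81  92 204 237 232 229 229]
 [233 240 175 104 103 149 121 106 117 223 233 231 231]
 [237 243 160  99  99 135 111 151  91 201 231 232 220]
 [203 243 174 103 109 112  95 125  93 200 224 236 190]
 [132 242 200 140 126 127 174 100 164 232 191 238 178]
 [141 204 238 197 127  97 142 167 234 230 185 242 167]
 [225 121 189 240 221 210 206 238 217 150 225 247 139]
 [247 172  92 177 199 218 220 184 117 154 242 241 127]
 [247 238 171  96  86 113 113 119 193 232 237 180 119]]
top [227, 231, 231, 229, 228]
side [161, 172, 212, 214, 213]
top [234, 235, 230, 232, 230]
side [210, 177, 213, 214, 214]
[ 637.2 -111.2  184. ]
```

The stack axis is within about 2 mm, both cassettes are upright, and the lever is over. Handing in.

```bash
python3 -c "
from rig import workorder
print(workorder.close_job())"
```

```text
the job is handed in; nothing more can be done
None
```

The job is handed in, but the hand-in returned no verdict: all three sleeves are nested on the cone, both cassettes stand upright on the grille, and the lever was then pushed to its stop, by my last camera and force checks at about 48 s of the 210 s allowed.

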